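# Set a board's trimmer capacitor to its end stop with the plastic tuning tool

## Robot

A 7-joint arm with a two-finger parallel gripper is mounted at the origin on the work surface. World frame = base frame: x ahead of the robot, y to its left, z up, the work surface at z = 0. Lengths are in m, angles in rad, forces in N, time in s.
With the tool pointing down it reaches from about 0.425 to 0.875 m from the base axis. Payload 4.7 kg.
Tool frame: the origin (TCP) lies at the very end of the fingers, on their centre line; the grasp point (between the pads) lies 19 mm behind it; z points along the fingers, y is the line along which they close (so a half turn about z gives the same grasp; the last joint's range is limited). The gripper opens to 85 mm and grips with 20 to 120 N. Pads are 22 mm wide; open, the fingers measure 114 mm over their backs; the gripper's body (76 mm by 85 mm) begins 54 mm behind the grasp point. The pads swing forward as they close: fully open they stand 13 mm farther back than shut.
Start: joints at [1.122, 0.321, -0.07, 1.45, 0.023, 1.371, -0.057], TCP at [0.29, -0.582, 0.231] pointing down, gripper open.
Joint ranges: [-2.86, 2.86], [-0.3, 2.09], [-1.38, 1.24], [0.06, 2.45], [-1.56, 4.7], [0.09, 2.05], [-2.69, 2.69]. Speed limits (rad/s): [2.57, 2.57, 3.14, 3.14, 3.14, 3.14, 3.14].

## Interface

Orientations are given as a unit quaternion [x, y, z, w].
In Python, from station import * gives the robot as it stands.
- The arm moves only by the tool jog_arm, never from a script. Its argument "commands" is a list of rows, each an object of numbers: "rx", "ry", "rz": the turn, a rotation vector about the world's x, y, z in rad; "tx", "ty", "tz": the shift along the world's x, y, z in cm; "hand": the opening, from 0 (shut) to 1 (fully open). A call has 1 to 20 rows; each row is the pose to reach, as a shift and turn from the pose commanded when the call began; what a row does not reach only later rows make up. A row lasts 1/12 s, in which the tool goes at most 41.7 mm and 7.16 degrees, less where a joint would pass 70% of its speed; a pose out of reach is approached as far as the arm can. A call with a gripper value outside its range is refused whole. The fingers move at their own pace and stop on an object; "grip_force" is the grip in N (left out, the last holds). Time passes only in rows, so rows that repeat a pose let the fingers close. It gives the time, the measured TCP pose, the force, the opening and the grip force at its end, in the units of the state.
- sense(): the state, without advancing time (a new reading comes with each control period).
- grab_frame(name): name is "scene" or "top" or "wrist"; returns (picture, depth): 480x640x3 uint8, red, green, blue; 480x640 float32, m along the optical axis (not along the pixel's ray), 0 where there is no reading.
- camera_info(name): a dict with "K" (3x3 intrinsics, pixels), "k1" (the pictures are not rectified: a ray, as slopes to the right and down, at radius r is drawn at 1 + k1 r^2 times it, then the intrinsics apply), "R" (3x3) and "t" (3): a world point X has camera coordinates R X + t. Camera axes: x right, y down, z forward; pixel columns grow to the right and rows downward; lengths in m; the calibration is good to about 2 mm. A picture is of the moment at which its call begins: read the wrist's pose just before it. camera_info takes no time and is no camera call; for the wrist camera it gives the pose at the moment of the call.
- finish_job(): hands the job in; it is judged then, once.
The state is a dict: "time": time; "q": joint angles; "qvel": joint speeds; "joint_torque": joint torques, N m; "ee_pos": TCP position; "ee_rot": TCP orientation; "ft_force": force on the tool from outside, world axes, zero at the start; "moment": the same for the moment, N m; "finger_gap": finger opening in m; "finger_force": force on a finger pad.
Only numpy, scipy, OpenCV 4.12 (cv2) and the standard library are available. Lean on these libraries where they do the work, as an engineer would, in place of code of your own. Each camera call takes 0.05 s, during which the arm holds its last target. There are 200 camera calls.

## Task

Take the orange plastic tuning tool out of its stand, seat its blade fully in the slot of the yellow trimmer on the circuit board and turn that trimmer clockwise until it comes up firmly against its end stop, pressing lightly and not forcing it, since the ceramic cracks easily. Then hang the tool back in its stand; leave the grey trimmer and the other things on the bench as they are, and keep the fingers off the trimmers.

Things in the scene. Friction and masses are not known exactly. Their poses are not given: they have to be found in the camera images.
- tool: Upright tuning tool, 126 mm, 45 g. Origin: centre of the blade's lower edge; z up the tool, x along the blade's width. White blade 12 (x) x 2 (y) mm, 5 mm long; round sleeve 15 mm dia. from z = 5 to 60 mm, foot chamfered; orange flange 26 mm dia. to 66 mm; orange handle 16 mm square (flats along x and y) to 126 mm. White stripe on its top runs along x. Centre of mass about 80 mm up.
- stand: Black block 70 x 70 x 70 mm, fixed to the bench, with an upright 19 mm hole right through its centre. Origin: centre of the underside. The tool hangs in the hole by its flange on the block's top, so its blade's edge is then 10 mm above the bench; it goes back at any yaw.
- board: Green circuit board on a dark metal carrier, 160 x 230 mm, fixed to the bench; upper face 18 mm above the bench. Origin: centre of the underside. Carries both trimmers (which may change places) and low parts up to 8 mm high.
- trim_yellow: Trimmer to set: fixed yellow base 52 x 52 x 10 mm on the board, with a white rotor disc (40 mm dia., 4 mm thick) and a brass boss (24 mm dia.). Origin: centre of the base's underside. The boss is an open round well, 17 mm inside, its rim 24 mm above the origin, the slot in its floor. A red mark on the base shows where the rotor's black pointer stands at the end stop.
- slot_yellow (a point): Centre of the slot's floor, on the yellow rotor's axis, 15 mm above the trimmer's underside. Slot 3.5 mm wide, 4 mm deep, right across the well; the well's wall stands 5 mm above the slot's edges. x runs along the slot towards the black pointer, z up; turns with the rotor. The blade fits either way round (180 degrees), with about 0.13 rad of play each way.
- rotor_yellow (a joint): Angle of the yellow trimmer's rotor (rad), growing clockwise seen from above; hard end stop at 1.6. Starts between 0.3 and 1.0 and stays where it is left. It turns with about 0.02 N m on the tool; firmly up against the stop means 0.05 to 0.08 N m, and about 0.1 N m there, or pressing the tool down with more than some 10 N, cracks it. 3 to 6 N of push is plenty.
- trim_grey: The other trimmer, grey base, otherwise the same as the yellow one: not to be turned. Origin: centre of the base's underside.
- pointer_grey (a point): Point on the grey trimmer's pointer, 18 mm from its axis, on the rotor; it moves if that rotor is turned.
- spool: Loose solder spool, 56 mm in diameter, 36 mm high, standing; origin under its centre. Leave alone.
- jar: Loose amber glass jar with white lid, 40 mm in diameter, 42 mm high; origin under its centre. Leave alone.
- pliers: Loose pliers with red handles lying on the bench, about 180 mm long, 14 mm high; origin under the pivot. Leave alone.

How it is judged:
By the outcome, as a careful person would: the job done as asked, in the order asked, and still so for the second after the job is handed in, with the robot touching nothing.
It also fails if it takes over 67 s, if anything falls off the work surface, if the arm or the gripper's body presses on something with over 40 N, if the wrist force passes 120 N, or if a joint passes its speed limit or range.

## Working session

There is one attempt and no reset: what is moved stays moved. The work goes in short steps, Python scripts to look and compute and a tool call to move; the robot and the scene stay as the last step left them, time stands still between calls to the robot, and variables do not carry over. Pictures are saved under pics/ and viewed, at most 10 in all, crops included, and the job is handed in when it is done.

Besides the shell and the picture viewer there is one more tool, called after "Request:" as a command line: name --argument value ..., lists and objects as JSON in quotes. jog_arm: Moves the arm, as the interface text tells. Its arguments: {"type":"object","properties":{"commands":{"type":"array"},"grip_force":{"type":"number"}},"required":["commands"]}

```bash
mkdir -p pics
cat > h.py <<'E'
from station import *
import numpy as np, cv2
def save(n,im): cv2.imwrite('pics/'+n+'.png',cv2.cvtColor(im,cv2.COLOR_RGB2BGR))
def ray(ci,u,v):
    K=np.array(ci['K']);k=ci['k1']
    d=np.array([(u-K[0,2])/K[0,0],(v-K[1,2])/K[1,1]]);p=d.copy()
    for _ in range(20): p=d/(1+k*(p@p))
    R=np.array(ci['R']);return -R.T@np.array(ci['t']),R.T@np.array([p[0],p[1],1.])
def onz(ci,u,v,z):
    o,d=ray(ci,u,v);return o+d*(z-o[2])/d[2]
def at(ci,u,v,dep):
    o,d=ray(ci,u,v);return o+d*dep
def proj(ci,X):
    K=np.array(ci['K']);c=np.array(ci['R'])@np.array(X)+np.array(ci['t']);p=c[:2]/c[2]
    p=p*(1+ci['k1']*(p@p));return K[0,0]*p[0]+K[0,2],K[1,1]*p[1]+K[1,2]
E
python3 - <<'E'
from h import *
for n in('top','scene'):
    im,d=grab_frame(n);save(n+'0',im);np.savez('pics/'+n+'0.npz',im=im,d=d);ci=camera_info(n);print(n,ci['K'][0],ci['k1'],-np.array(ci['R']).T@ci['t'])
s=sense();print({k:np.round(v,3) for k,v in s.items()})
E
```

```text
top [472.86695564   0.         318.93811169] 0.04275181083223856 [0.52723572 0.07181677 0.72445796]
scene [521.16360663   0.         317.43378387] -0.09552402512063678 [ 0.93098605 -0.29081173  0.60423019]
{'time': np.float64(0.1), 'q': array([ 1.122,  0.322, -0.07 ,  1.452,  0.023,  1.371, -0.057]), 'qvel': array([-0.001,  0.   , -0.   , -0.004,  0.001, -0.002,  0.   ]), 'joint_torque': array([ 0.0000e+00, -4.9488e+01, -3.8400e-01, -3.1521e+01,  1.3000e-02,
        7.0000e-03, -0.0000e+00]), 'ee_pos': array([ 0.29 , -0.581,  0.23 ]), 'ee_rot': array([ 0.973,  0.229, -0.   , -0.001]), 'ft_force': array([ 0.527, -0.322, -0.185]), 'moment': array([-0.008,  0.048, -0.029]), 'finger_force': np.float64(0.0), 'finger_gap': np.float64(0.085)}
```

View pics/top0.png

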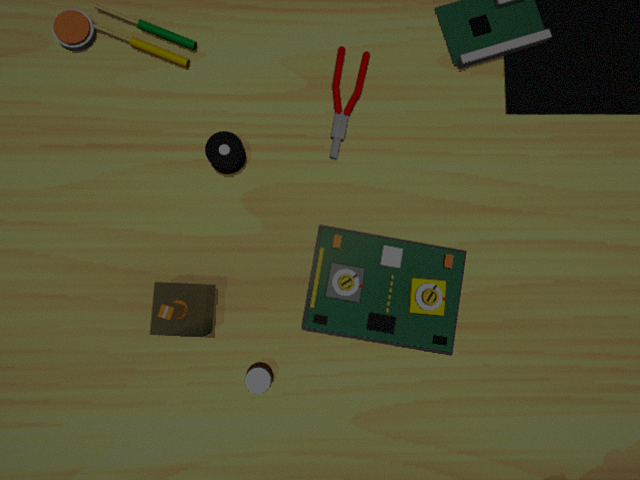

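View pics/scene0.png

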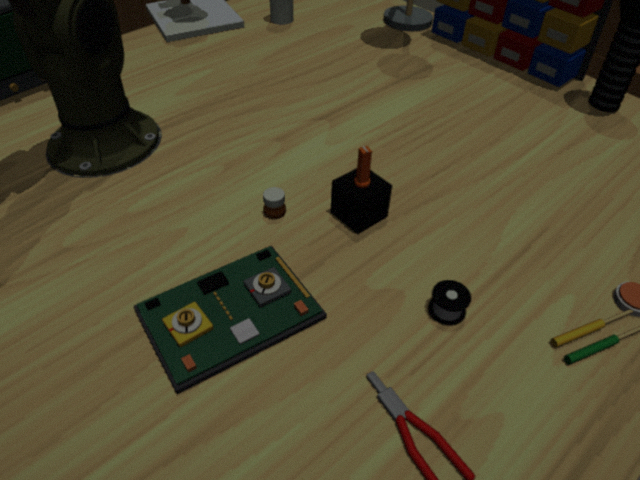

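The top view shows the stand at (183,310) with the orange tool in it (handle top about (165,311)), the yellow trimmer at (429,297) and the grey one at (346,282). The jar is at (259,378) and the spool at (226,153). The scene view agrees.

Run:
```python
from h import *
z=np.load('pics/top0.npz');im,d=z['im'],z['d'];ci=camera_info('top')
R=np.array(ci['R']);print(np.round(R,2).tolist())
def crop(u,v,r,s): return cv2.resize(im[v-r:v+r,u-r:u+r],None,fx=s,fy=s,interpolation=cv2.INTER_CUBIC)
c=np.hstack([crop(429,297,24,8),crop(176,311,24,8)]);save('crop0',np.clip(c*1.6,0,255).astype(np.uint8))
hsv=cv2.cvtColor(im,cv2.COLOR_RGB2HSV)
y=cv2.inRange(hsv,(22,150,120),(34,255,255));y[:, :395]=0;y[:,460:]=0;y[:270]=0;y[325:]=0
ct=max(cv2.findContours(y,0,2)[0],key=cv2.contourArea)
box=cv2.minAreaRect(ct);print('yellow',box,onz(ci,*box[0],.028))
bp=np.array([onz(ci,*p,.028) for p in cv2.boxPoints(box)]);print(np.round(bp,3),np.linalg.norm(np.diff(bp,axis=0),axis=1))
o=cv2.inRange(hsv,(5,150,60),(20,255,255));o[:,:150]=0;o[:,200:]=0;o[:290]=0;o[330:]=0
print('orange',cv2.boundingRect(o), 'depth',d[305:318,158:172].min(1))
for p in[(165,311),(183,310),(429,297),(346,282),(259,378),(226,153)]: print(p,np.round(at(ci,*p,d[p[1],p[0]]),3))
# stand top corners approx
for p in [(155,282),(216,285),(213,337),(150,334)]: print(p,np.round(onz(ci,*p,.07),3))
s=sense();cw=camera_info('wrist');Rw=np.array(cw['R']);print('wrist',np.round(Rw,2).tolist(),-Rw.T@cw['t']-s['ee_pos'],cw['K'][0])
```

```text
[[-0.01, -1.0, 0.06], [-1.0, 0.0, -0.09], [0.09, -0.06, -0.99]]Traceback (most recent call last):
  File "<stdin>", line 8, in <module>
ValueError: max() iterable argument is empty
```

View pics/crop0.png

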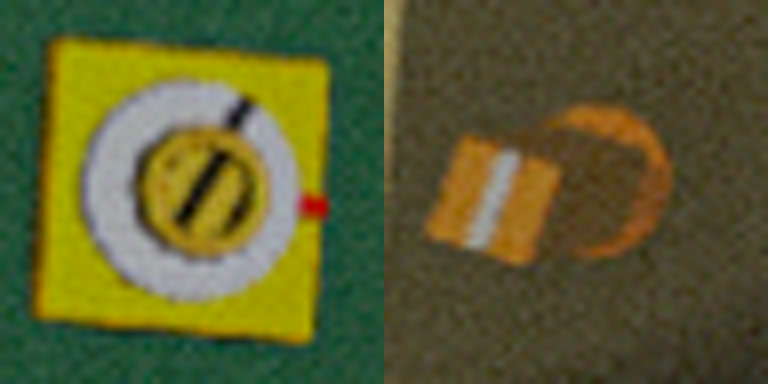

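The crops show the yellow trimmer with its slot running to the black pointer at upper right (crop (240,113)). The red mark is at right (314,207), about 65° clockwise. The tool's white stripe runs (508,155)–(480,245).

Run:
```python
from h import *
z=np.load('pics/top0.npz');im,d=z['im'],z['d'];ci=camera_info('top')
L=lambda x,y:(405-.5+(x+.5)/8,273-.5+(y+.5)/8)
T=lambda x,y:(152-.5+(x-384+.5)/8,287-.5+(y+.5)/8)
cor=[onz(ci,*L(*p),.028) for p in[(52,38),(328,62),(312,342),(38,318)]]
print('yel corners',np.round(cor,4).tolist(),'c',np.mean(cor,0),[np.linalg.norm(cor[i]-cor[i-1]) for i in range(4)])
c=onz(ci,*L(192,189),.032);b=onz(ci,*L(202,191),.042);p=onz(ci,*L(239,113),.032);r=onz(ci,*L(314,207),.028);s1=onz(ci,*L(217,152),.037);s2=onz(ci,*L(185,222),.037)
C=(c+b)/2
print('rotor c',c,'boss c',b);an=lambda a:np.arctan2(a[1],a[0])
print('pointer',an(p-c),'mark',an(r-c),'slot',an(s1-s2))
t=[onz(ci,*T(*q),.136) for q in[(458,138),(561,165),(528,264),(430,232)]];print('tool top',np.mean(t,0),[np.linalg.norm(t[i]-t[i-1]) for i in range(4)])
a1=onz(ci,*T(508,155),.136);a2=onz(ci,*T(482,245),.136);print('stripe',an(a1-a2), 'fr',np.round([t[0]-t[3],t[1]-t[2]],4).tolist())
st=[onz(ci,*q,.07) for q in[(155,282),(216,285),(213,337),(150,334)]];print('stand',np.mean(st,0),[np.linalg.norm(st[i]-st[i-1]) for i in range(4)],an(st[0]-st[3]))
for q in[(429,297),(165,311),(200,330),(259,378),(226,153)]: print(q,d[q[1],q[0]],np.round(at(ci,*q,d[q[1],q[0]]),3))
s=sense();cw=camera_info('wrist');Rw=np.array(cw['R']);print('wrist',np.round(Rw,2).tolist(),-Rw.T@cw['t']-s['ee_pos'],cw['K'][0])
from scipy.spatial.transform import Rotation as Ro
print(np.round(Ro.from_quat(s['ee_rot']).as_matrix(),3).tolist())
```

```text
yel corners [[0.5395, -0.1041, 0.028], [0.5347, -0.1557, 0.028], [0.4832, -0.1508, 0.028], [0.4881, -0.0999, 0.028]] c [ 0.51137714 -0.12763134  0.028     ] [np.float64(0.05152534514528285), np.float64(0.051860081007593574), np.float64(0.05165467058643785), np.float64(0.0510826683939282)]
rotor c [ 0.51152895 -0.12824115  0.032     ] boss c [ 0.51138039 -0.12717153  0.042     ]
pointer -0.5878680201769133 mark -1.7200716335357535 slot -0.4647240708910709
tool top [0.49910165 0.22494585 0.136     ] [np.float64(0.014454340052149194), np.float64(0.01586678886580587), np.float64(0.01537727426313163), np.float64(0.015349938114444253)]
stripe -0.25603568129372667 fr [[0.014, -0.0038, 0.0], [0.0147, -0.0045, 0.0]]
stand [0.49847475 0.21807702 0.07      ] [np.float64(0.0690559043869288), np.float64(0.08116399180767332), np.float64(0.06960090947174136), np.float64(0.08281892090716042)] -0.06764038464387927
(429, 297) 0.69600445 [ 0.51  -0.128  0.034]
(165, 311) 0.5720316 [0.5   0.225 0.138]
(200, 330) 0.6361495 [0.471 0.196 0.072]
(259, 378) 0.6629954 [0.401 0.119 0.043]
(226, 153) 0.69693935 [0.724 0.168 0.036]
wrist [[0.45, -0.89, -0.0], [-0.86, -0.43, 0.29], [-0.26, -0.13, -0.96]] [0.0674628  0.03341376 0.14368596] [341.17415988   0.         316.85020595]
[[0.895, 0.447, -0.001], [0.447, -0.895, 0.002], [-0.0, -0.002, -1.0]]
```

Request:
jog_arm --commands '[{"tx":22,"ty":45.4,"tz":-3,"rz":0.833,"hand":1},{"tx":22,"ty":45.4,"tz":-3,"rz":0.833,"hand":1},{"tx":22,"ty":45.4,"tz":-3,"rz":0.833,"hand":1},{"tx":22,"ty":45.4,"tz":-3,"rz":0.833,"hand":1},{"tx":22,"ty":45.4,"tz":-3,"rz":0.833,"hand":1},{"tx":22,"ty":45.4,"tz":-3,"rz":0.833,"hand":1},{"tx":22,"ty":45.4,"tz":-3,"rz":0.833,"hand":1},{"tx":22,"ty":45.4,"tz":-3,"rz":0.833,"hand":1},{"tx":22,"ty":45.4,"tz":-3,"rz":0.833,"hand":1},{"tx":22,"ty":45.4,"tz":-3,"rz":0.833,"hand":1},{"tx":22,"ty":45.4,"tz":-3,"rz":0.833,"hand":1},{"tx":22,"ty":45.4,"tz":-3,"rz":0.833,"hand":1},{"tx":22,"ty":45.4,"tz":-3,"rz":0.833,"hand":1},{"tx":22,"ty":45.4,"tz":-3,"rz":0.833,"hand":1},{"tx":22,"ty":45.4,"tz":-3,"rz":0.833,"hand":1},{"tx":22,"ty":45.4,"tz":-3,"rz":0.833,"hand":1},{"tx":22,"ty":45.4,"tz":-3,"rz":0.833,"hand":1},{"tx":22,"ty":45.4,"tz":-3,"rz":0.833,"hand":1}]'

```text
invalid input
```

```bash
cat >> h.py <<'E'
def look(n):
    ci=camera_info('wrist');s=sense();im,d=grab_frame('wrist');np.savez('pics/'+n+'.npz',im=im,d=d,K=ci['K'],k1=ci['k1'],R=ci['R'],t=ci['t'])
    save(n,im);print('ee',np.round(s['ee_pos'],4),np.round(s['ee_rot'],3),'q',np.round(s['q'],2),'F',np.round(s['ft_force'],2),'M',np.round(s['moment'],3),s['time']);return ci,im,d
def load(n):
    z=np.load('pics/'+n+'.npz');return dict(K=z['K'],k1=float(z['k1']),R=z['R'],t=z['t']),z['im'],z['d']
E
python3 - <<'E'
from h import *
look('w1')
E
```

```text
ee [ 0.2899 -0.5812  0.2303] [ 0.973  0.229 -0.    -0.001] q [ 1.12  0.32 -0.07  1.45  0.02  1.37 -0.06] F [ 0.53 -0.32 -0.18] M [-0.008  0.048 -0.029] 0.1
```

View pics/w1.png

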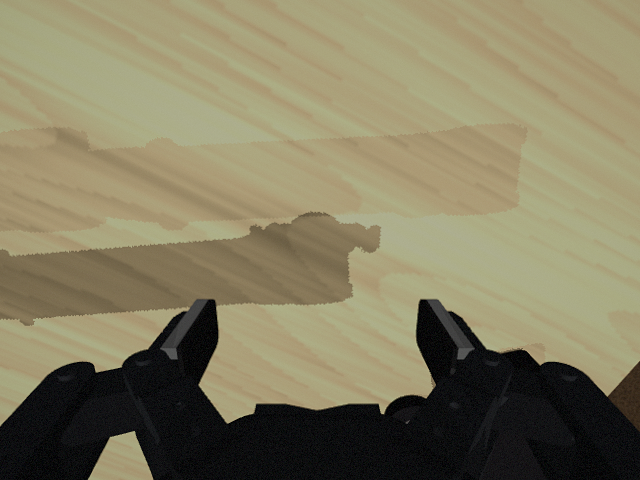

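The move was refused and the arm has not moved; the picture shows only bare bench between the open fingers. I'll try again with every key given.

Request:
jog_arm --commands '[{"rx":0,"ry":0,"rz":0.833,"tx":22,"ty":45.4,"tz":-3,"hand":1},{"rx":0,"ry":0,"rz":0.833,"tx":22,"ty":45.4,"tz":-3,"hand":1},{"rx":0,"ry":0,"rz":0.833,"tx":22,"ty":45.4,"tz":-3,"hand":1},{"rx":0,"ry":0,"rz":0.833,"tx":22,"ty":45.4,"tz":-3,"hand":1},{"rx":0,"ry":0,"rz":0.833,"tx":22,"ty":45.4,"tz":-3,"hand":1},{"rx":0,"ry":0,"rz":0.833,"tx":22,"ty":45.4,"tz":-3,"hand":1},{"rx":0,"ry":0,"rz":0.833,"tx":22,"ty":45.4,"tz":-3,"hand":1},{"rx":0,"ry":0,"rz":0.833,"tx":22,"ty":45.4,"tz":-3,"hand":1},{"rx":0,"ry":0,"rz":0.833,"tx":22,"ty":45.4,"tz":-3,"hand":1},{"rx":0,"ry":0,"rz":0.833,"tx":22,"ty":45.4,"tz":-3,"hand":1},{"rx":0,"ry":0,"rz":0.833,"tx":22,"ty":45.4,"tz":-3,"hand":1},{"rx":0,"ry":0,"rz":0.833,"tx":22,"ty":45.4,"tz":-3,"hand":1},{"rx":0,"ry":0,"rz":0.833,"tx":22,"ty":45.4,"tz":-3,"hand":1},{"rx":0,"ry":0,"rz":0.833,"tx":22,"ty":45.4,"tz":-3,"hand":1},{"rx":0,"ry":0,"rz":0.833,"tx":22,"ty":45.4,"tz":-3,"hand":1},{"rx":0,"ry":0,"rz":0.833,"tx":22,"ty":45.4,"tz":-3,"hand":1},{"rx":0,"ry":0,"rz":0.833,"tx":22,"ty":45.4,"tz":-3,"hand":1}]' --grip_force 40

```text
time: 1.57
ee_pos: [0.5095, -0.1298, 0.2012]
ee_rot: [0.798, 0.602, -0.0, 0.0]
ft_force: [-0.0, 0.2, 0.9]
finger_gap: 0.0856
finger_force: 0.0
```

Run:
```python
from h import *
ci,im,d=look('w2')
print(proj(ci,(.5114,-.1276,.042)))
```

```text
ee [ 0.5095 -0.1298  0.2012] [ 0.798  0.602 -0.     0.   ] q [ 0.69  0.1  -0.52  1.78  0.05  1.27 -0.12] F [-0.01  0.2   0.92] M [ 0.034 -0.025 -0.032] 1.5667
(np.float64(317.8266598947923), np.float64(217.80677211702988))
```

View pics/w2.png

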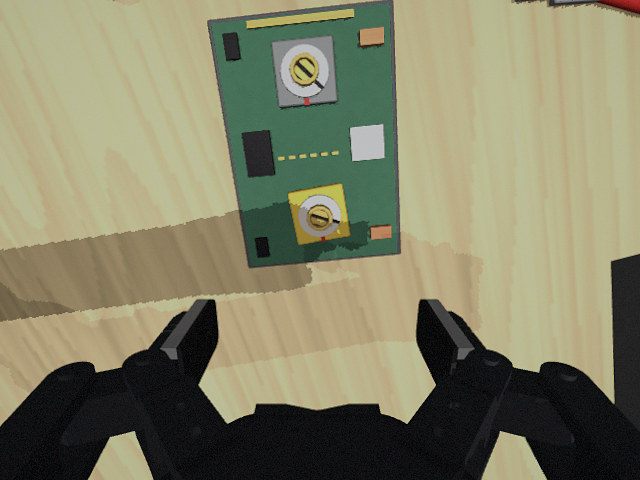

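The boss shows at (319,217), against (318,218) predicted from the top view, so the top-camera positions hold. The pointer is at (338,221) and the red mark at (323,240). Next I go above the stand.

Request:
jog_arm --commands '[{"rx":0,"ry":0,"rz":0,"tx":-1,"ty":35.1,"tz":1,"hand":1},{"rx":0,"ry":0,"rz":0,"tx":-1,"ty":35.1,"tz":1,"hand":1},{"rx":0,"ry":0,"rz":0,"tx":-1,"ty":35.1,"tz":1,"hand":1},{"rx":0,"ry":0,"rz":0,"tx":-1,"ty":35.1,"tz":1,"hand":1},{"rx":0,"ry":0,"rz":0,"tx":-1,"ty":35.1,"tz":1,"hand":1},{"rx":0,"ry":0,"rz":0,"tx":-1,"ty":35.1,"tz":1,"hand":1},{"rx":0,"ry":0,"rz":0,"tx":-1,"ty":35.1,"tz":1,"hand":1},{"rx":0,"ry":0,"rz":0,"tx":-1,"ty":35.1,"tz":1,"hand":1},{"rx":0,"ry":0,"rz":0,"tx":-1,"ty":35.1,"tz":1,"hand":1},{"rx":0,"ry":0,"rz":0,"tx":-1,"ty":35.1,"tz":1,"hand":1},{"rx":0,"ry":0,"rz":0,"tx":-1,"ty":35.1,"tz":1,"hand":1},{"rx":0,"ry":0,"rz":0,"tx":-1,"ty":35.1,"tz":1,"hand":1},{"rx":0,"ry":0,"rz":0,"tx":-1,"ty":35.1,"tz":1,"hand":1}]'

```text
time: 2.7
ee_pos: [0.5009, 0.2208, 0.2111]
ee_rot: [0.799, 0.602, -0.0, 0.0]
ft_force: [-0.9, -0.2, 0.0]
finger_gap: 0.0852
finger_force: 0.0
```

Run:
```python
from h import *
ci,im,d=look('w3')
ct=camera_info('top');T=lambda x,y:(152-.5+(x-384+.5)/8,287-.5+(y+.5)/8)
print('flange top-cam',onz(ct,*T(594,180),.076))
hsv=cv2.cvtColor(im,cv2.COLOR_RGB2HSV)
o=cv2.inRange(hsv,(3,140,50),(22,255,255));o[400:]=0
# top face: orange+enclosed white stripe at depth of top
c,_=cv2.findContours(o,0,2)
for k in sorted(c,key=cv2.contourArea)[-4:]: print(cv2.contourArea(k),cv2.boundingRect(k))
h=np.zeros(d.shape)
ys,xs=np.mgrid[80:400,180:460];
P=np.array([at(ci,u,v,d[v,u]) for v in range(100,400) for u in range(180,460)]);uv=[(u,v) for v in range(100,400) for u in range(180,460)]
m=(P[:,2]>.128)&(P[:,2]<.145)&(abs(P[:,0]-.5)<.03)&(abs(P[:,1]-.22)<.03);print('top pts',m.sum(),P[m].mean(0),P[m].min(0),P[m].max(0))
mk=np.zeros(d.shape,np.uint8)
for q in np.array(uv)[m]: mk[q[1],q[0]]=255
cc=max(cv2.findContours(mk,0,2)[0],key=cv2.contourArea);bx=cv2.boxPoints(cv2.minAreaRect(cc));B=np.array([onz(ci,*b,.136) for b in bx]);print('box c',B.mean(0),[float(np.linalg.norm(B[i]-B[i-1])) for i in range(4)],[float(np.arctan2(*(B[i]-B[i-1])[1::-1])) for i in range(4)])
w=((hsv[...,1]<70)&(hsv[...,2]>110)&(mk>0));v,u=np.nonzero(w);S=np.array([onz(ci,a,b,.136) for a,b in zip(u,v)])[:,:2];print(len(S));
dd=S-S.mean(0);e=np.linalg.eigh(dd.T@dd)[1][:,1];print('stripe c',S.mean(0),np.arctan2(e[1],e[0]))
save('w3c',cv2.resize(im[120:360,200:440],None,fx=2.4,fy=2.4))
```

```text
ee [0.5009 0.2208 0.2111] [ 0.799  0.602 -0.     0.   ] q [ 0.26  0.19 -0.81  1.71  0.14  1.3  -0.85] F [-0.9  -0.23  0.02] M [-0.027 -0.028 -0.001] 2.7
flange top-cam [0.49921313 0.22442954 0.076     ]
86.0 (390, 386, 21, 14)
170.5 (301, 249, 25, 9)
304.0 (238, 301, 34, 25)
881.5 (299, 208, 31, 37)
top pts 608 [0.50007418 0.2257069  0.13643828] [0.48988172 0.21550013 0.12800666] [0.50947336 0.23456476 0.13860302]
box c [0.50008419 0.22557917 0.136     ] [0.01607693112961634, 0.01867431655775522, 0.015697324464126385, 0.018701088115178642] [2.7956648401198767, 1.2187613721297847, -0.34432028374594975, -1.9025222983829662]
91
stripe c [0.49978054 0.22403916] 2.823931785262882
```

View pics/w3c.png

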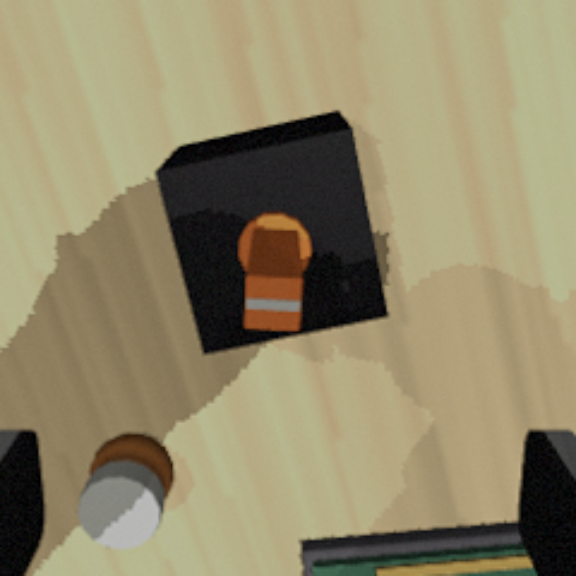

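The crop shows the tool top at crop (272,303), with its stripe nearly level (so the gripper is aligned to it) and its flange at (275,247) on the stand. All estimates agree on a tool axis at about (0.4995, 0.2245). Now I descend.

Request:
jog_arm --commands '[{"rx":0,"ry":0,"rz":0,"tx":-0.05,"ty":0.15,"tz":-3,"hand":1},{"rx":0,"ry":0,"rz":0,"tx":-0.05,"ty":0.15,"tz":-6,"hand":1},{"rx":0,"ry":0,"rz":0,"tx":-0.05,"ty":0.15,"tz":-9,"hand":1},{"rx":0,"ry":0,"rz":0,"tx":-0.05,"ty":0.15,"tz":-11,"hand":1},{"rx":0,"ry":0,"rz":0,"tx":-0.05,"ty":0.15,"tz":-11.9,"hand":1},{"rx":0,"ry":0,"rz":0,"tx":-0.05,"ty":0.15,"tz":-11.9,"hand":1},{"rx":0,"ry":0,"rz":0,"tx":-0.05,"ty":0.15,"tz":-11.9,"hand":1},{"rx":0,"ry":0,"rz":0,"tx":-0.05,"ty":0.15,"tz":-11.9,"hand":1}]'

```text
time: 3.42
ee_pos: [0.5009, 0.225, 0.094]
ee_rot: [0.798, 0.603, 0.001, 0.0]
ft_force: [-0.4, 0.7, 0.1]
finger_gap: 0.0854
finger_force: 0.0
```

Request:
jog_arm --commands '[{"rx":0,"ry":0,"rz":0,"tx":0,"ty":0,"tz":0,"hand":0},{"rx":0,"ry":0,"rz":0,"tx":0,"ty":0,"tz":0,"hand":0},{"rx":0,"ry":0,"rz":0,"tx":0,"ty":0,"tz":0,"hand":0},{"rx":0,"ry":0,"rz":0,"tx":0,"ty":0,"tz":0,"hand":0},{"rx":0,"ry":0,"rz":0,"tx":0,"ty":0,"tz":0,"hand":0},{"rx":0,"ry":0,"rz":0,"tx":0,"ty":0,"tz":0,"hand":0},{"rx":0,"ry":0,"rz":0,"tx":0,"ty":0,"tz":0,"hand":0},{"rx":0,"ry":0,"rz":0,"tx":0,"ty":0,"tz":0,"hand":0},{"rx":0,"ry":0,"rz":0,"tx":0,"ty":0,"tz":0,"hand":0},{"rx":0,"ry":0,"rz":0,"tx":0,"ty":0,"tz":0,"hand":0},{"rx":0,"ry":0,"rz":0,"tx":0,"ty":0,"tz":0,"hand":0},{"rx":0,"ry":0,"rz":0,"tx":0,"ty":0,"tz":0,"hand":0}]' --grip_force 50

```text
time: 4.42
ee_pos: [0.4999, 0.225, 0.0926]
ee_rot: [0.797, 0.604, 0.0, 0.0]
ft_force: [-0.2, -0.6, 3.9]
finger_gap: 0.0152
finger_force: 48.8
```

Request:
jog_arm --commands '[{"rx":0,"ry":0,"rz":0,"tx":0,"ty":0,"tz":1,"hand":0},{"rx":0,"ry":0,"rz":0,"tx":0,"ty":0,"tz":3,"hand":0},{"rx":0,"ry":0,"rz":0,"tx":0,"ty":0,"tz":5,"hand":0},{"rx":0,"ry":0,"rz":0,"tx":0,"ty":0,"tz":7.5,"hand":0},{"rx":0,"ry":0,"rz":0,"tx":0,"ty":0,"tz":9,"hand":0},{"rx":0,"ry":0,"rz":0,"tx":0,"ty":0,"tz":9,"hand":0},{"rx":0,"ry":0,"rz":-0.1,"tx":0.3,"ty":-4,"tz":9,"hand":0},{"rx":0,"ry":0,"rz":-0.2,"tx":0.5,"ty":-8,"tz":9,"hand":0},{"rx":0,"ry":0,"rz":-0.25,"tx":0.7,"ty":-12,"tz":9,"hand":0},{"rx":0,"ry":0,"rz":-0.25,"tx":1.2,"ty":-16,"tz":9,"hand":0},{"rx":0,"ry":0,"rz":-0.25,"tx":1.2,"ty":-20,"tz":9,"hand":0},{"rx":0,"ry":0,"rz":-0.25,"tx":1.2,"ty":-24,"tz":9,"hand":0},{"rx":0,"ry":0,"rz":-0.25,"tx":1.2,"ty":-28,"tz":9,"hand":0},{"rx":0,"ry":0,"rz":-0.25,"tx":1.2,"ty":-32,"tz":9,"hand":0},{"rx":0,"ry":0,"rz":-0.25,"tx":1.2,"ty":-34.5,"tz":9,"hand":0},{"rx":0,"ry":0,"rz":-0.25,"tx":1.2,"ty":-35.2,"tz":7,"hand":0},{"rx":0,"ry":0,"rz":-0.25,"tx":1.2,"ty":-35.2,"tz":5.5,"hand":0},{"rx":0,"ry":0,"rz":-0.25,"tx":1.2,"ty":-35.2,"tz":5.5,"hand":0},{"rx":0,"ry":0,"rz":-0.25,"tx":1.2,"ty":-35.2,"tz":5.5,"hand":0},{"rx":0,"ry":0,"rz":-0.25,"tx":1.2,"ty":-35.2,"tz":5.5,"hand":0}]'

```text
time: 6.08
ee_pos: [0.5119, -0.1264, 0.1477]
ee_rot: [0.866, 0.5, 0.0, -0.0]
ft_force: [-0.2, -0.3, -0.7]
finger_gap: 0.0157
finger_force: 49.1
```

Run:
```python
from h import *
ci,im,d=look('w4')
c2,im2,_=load('w2');an=lambda a:np.arctan2(a[1],a[0])
c=onz(c2,319,217,.042);print('w2 boss',c,'ptr',an(onz(c2,338,221,.032)-onz(c2,319,217,.042)),'mark',an(onz(c2,323,240,.028)-c))
u,v=map(int,proj(ci,(.5114,-.1276,.05)));print(u,v)
a=cv2.resize(im[v-60:v+60,u-60:u+60],None,fx=4,fy=4,interpolation=cv2.INTER_CUBIC)
u2,v2=map(int,proj(c2,(.5114,-.1276,.035)));b=cv2.resize(im2[v2-32:v2+32,u2-20:u2+20],None,fx=7.5,fy=7.5,interpolation=cv2.INTER_CUBIC);b=np.clip(b*1.4,0,255).astype(np.uint8)
print(a.shape,b.shape,u2,v2);save('w4c',np.hstack([a,b]))
```

```text
ee [ 0.5119 -0.1264  0.1477] [ 0.866  0.5    0.    -0.   ] q [ 0.67  0.15 -0.52  1.85  0.08  1.16 -0.4 ] F [-0.17 -0.27 -0.66] M [ 0.025 -0.025 -0.003] 6.0833
w2 boss [ 0.51263385 -0.12716918  0.042     ] ptr -0.6127009540518377 mark -1.6975993681847503
316 242
(480, 480, 3) (480, 300, 3) 317 216
```

View pics/w4c.png

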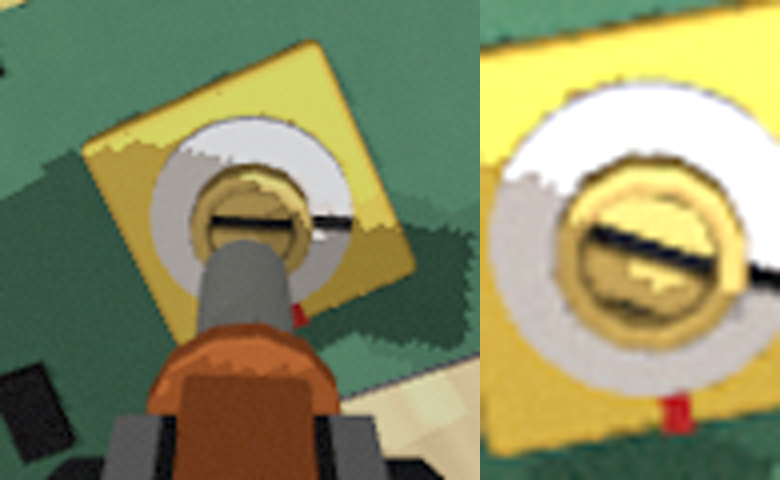

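The close view shows the slot level from crop (213,222) to (352,224), so the blade yaw is within a hair. The boss centre is at (250,216), the sleeve spans about (205..288) and the flange's far edge is at (244,325). Next I work out the offset.

Run:
```python
from h import *
ci,im,d=load('w4');an=lambda a:np.arctan2(a[1],a[0])
L=lambda x,y:(256-.5+(x+.5)/4,182-.5+(y+.5)/4)
o,_=ray(ci,0,0);print('cam',o)
e=np.array([.5119,-.1264,.1477]);ph=2*np.arctan2(.5,.866);gx=np.array([np.cos(ph),np.sin(ph),0]);gy=np.array([np.sin(ph),-np.cos(ph),0])
print('yaw gy',an(gy))
def rel(n,P): print(n,np.round(P,4),'gx %.4f gy %.4f'%((P-e)@gx,(P-e)@gy))
rel('boss',onz(ci,*L(251,219),.042));rel('rotor',onz(ci,*L(251,216),.032))
rel('slotpt',onz(ci,*L(213,222),.037));rel('slotend',onz(ci,*L(290,223),.037));rel('ptr',onz(ci,*L(347,224),.032))
print('slot',an(onz(ci,*L(290,223),.037)-onz(ci,*L(213,222),.037)),'ptr',an(onz(ci,*L(347,224),.032)-onz(ci,*L(251,216),.032)))
tz=.1477-.082
for x,y,z,n in[(244,325,tz+.060,'flange far low'),(244,325,tz+.066,'flange far top'),(246,240,tz+.007,'sleeve far'),(202,285,tz+.03,'sl l'),(292,285,tz+.03,'sl r'),(150,395,tz+.066,'fl l'),(340,395,tz+.066,'fl r'),(209,255,tz+.01,'fl'),(288,255,tz+.01,'fr')]: rel(n,onz(ci,*L(x,y),z))
# yellow base corners
for p in[(84,148),(316,42),(414,268)]: rel('corner',onz(ci,*L(*p),.028))
```

```text
cam [ 0.54967595 -0.06141149  0.29138213]
yaw gy -0.5235733712549577
boss [ 0.5137 -0.1261  0.042 ] gx 0.0011 gy 0.0014
rotor [ 0.5126 -0.1282  0.032 ] gx -0.0012 gy 0.0015
slotpt [ 0.5063 -0.1243  0.037 ] gx -0.0010 gy -0.0059
slotend [ 0.5192 -0.1319  0.037 ] gx -0.0012 gy 0.0091
ptr [ 0.5283 -0.1392  0.032 ] gx -0.0029 gy 0.0205
slot -0.5378458997682594 ptr -0.6109153288751614
flange far low [ 0.5178 -0.1164  0.1257] gx 0.0116 gy 0.0001
flange far top [ 0.519  -0.1144  0.1317] gx 0.0139 gy 0.0001
sleeve far [ 0.5156 -0.1209  0.0727] gx 0.0066 gy 0.0005
sl l [ 0.5098 -0.1175  0.0957] gx 0.0066 gy -0.0063
sl r [ 0.5216 -0.1244  0.0957] gx 0.0066 gy 0.0074
fl l [ 0.5039 -0.1166  0.1317] gx 0.0044 gy -0.0118
fl r [ 0.5248 -0.1287  0.1317] gx 0.0044 gy 0.0123
fl [ 0.5094 -0.1193  0.0757] gx 0.0049 gy -0.0057
fr [ 0.5208 -0.1259  0.0757] gx 0.0049 gy 0.0074
corner [ 0.4904 -0.1005  0.028 ] gx 0.0117 gy -0.0316
corner [ 0.5405 -0.1051  0.028 ] gx 0.0327 gy 0.0141
corner [ 0.5352 -0.1554  0.028 ] gx -0.0134 gy 0.0347
```

Request:
jog_arm --commands '[{"rx":0,"ry":0,"rz":-0.02,"tx":0.08,"ty":-0.05,"tz":-0.5,"hand":0},{"rx":0,"ry":0,"rz":-0.02,"tx":0.08,"ty":-0.05,"tz":-1,"hand":0},{"rx":0,"ry":0,"rz":-0.02,"tx":0.08,"ty":-0.05,"tz":-1.5,"hand":0},{"rx":0,"ry":0,"rz":-0.02,"tx":0.08,"ty":-0.05,"tz":-1.9,"hand":0},{"rx":0,"ry":0,"rz":-0.02,"tx":0.08,"ty":-0.05,"tz":-2.1,"hand":0},{"rx":0,"ry":0,"rz":-0.02,"tx":0.08,"ty":-0.05,"tz":-2.3,"hand":0},{"rx":0,"ry":0,"rz":-0.02,"tx":0.08,"ty":-0.05,"tz":-2.4,"hand":0},{"rx":0,"ry":0,"rz":-0.02,"tx":0.08,"ty":-0.05,"tz":-2.5,"hand":0},{"rx":0,"ry":0,"rz":-0.02,"tx":0.08,"ty":-0.05,"tz":-2.5,"hand":0},{"rx":0,"ry":0,"rz":-0.02,"tx":0.08,"ty":-0.05,"tz":-2.5,"hand":0}]'

```text
time: 6.97
ee_pos: [0.5126, -0.1277, 0.1224]
ee_rot: [0.871, 0.491, 0.0, 0.0]
ft_force: [0.6, -0.5, -1.3]
finger_gap: 0.0154
finger_force: 49.1
```

Request:
jog_arm --commands '[{"rx":0,"ry":0,"rz":0,"tx":0,"ty":0,"tz":-0.1,"hand":0},{"rx":0,"ry":0,"rz":0,"tx":0,"ty":0,"tz":-0.15,"hand":0},{"rx":0,"ry":0,"rz":0,"tx":0,"ty":0,"tz":-0.2,"hand":0},{"rx":0,"ry":0,"rz":0,"tx":0,"ty":0,"tz":-0.25,"hand":0},{"rx":0,"ry":0,"rz":0,"tx":0,"ty":0,"tz":-0.3,"hand":0},{"rx":0,"ry":0,"rz":0,"tx":0,"ty":0,"tz":-0.3,"hand":0}]'

```text
time: 7.47
ee_pos: [0.5124, -0.1276, 0.1192]
ee_rot: [0.871, 0.491, -0.0, -0.0]
ft_force: [0.5, 0.3, -0.8]
finger_gap: 0.0153
finger_force: 49.1
```

```bash
python3 -c "
from h import *
s=sense();print(s['ee_pos'],s['ft_force'],s['moment'])"
```

```text
[ 0.51241297 -0.12763305  0.11924343] [ 0.49385341  0.34015195 -0.82693624] [-0.03473947  0.05533992 -0.01454407]
```

Request:
jog_arm --commands '[{"rx":0,"ry":0,"rz":0,"tx":0,"ty":0,"tz":-0.05,"hand":0},{"rx":0,"ry":0,"rz":0,"tx":0,"ty":0,"tz":-0.1,"hand":0},{"rx":0,"ry":0,"rz":0,"tx":0,"ty":0,"tz":-0.15,"hand":0},{"rx":0,"ry":0,"rz":0,"tx":0,"ty":0,"tz":-0.2,"hand":0},{"rx":0,"ry":0,"rz":0,"tx":0,"ty":0,"tz":-0.2,"hand":0},{"rx":0,"ry":0,"rz":0,"tx":0,"ty":0,"tz":-0.2,"hand":0}]'

```text
time: 7.97
ee_pos: [0.5124, -0.1277, 0.1173]
ee_rot: [0.871, 0.491, -0.0, 0.0]
ft_force: [-0.1, 0.6, -1.4]
finger_gap: 0.0156
finger_force: 49.1
```

Request:
jog_arm --commands '[{"rx":0,"ry":0,"rz":0,"tx":0,"ty":0,"tz":-0.05,"hand":0},{"rx":0,"ry":0,"rz":0,"tx":0,"ty":0,"tz":-0.1,"hand":0},{"rx":0,"ry":0,"rz":0,"tx":0,"ty":0,"tz":-0.15,"hand":0},{"rx":0,"ry":0,"rz":0,"tx":0,"ty":0,"tz":-0.15,"hand":0},{"rx":0,"ry":0,"rz":0,"tx":0,"ty":0,"tz":-0.15,"hand":0}]'

```text
time: 8.38
ee_pos: [0.5124, -0.1276, 0.1158]
ee_rot: [0.871, 0.491, -0.0, -0.0]
ft_force: [1.2, -0.2, -0.6]
finger_gap: 0.0152
finger_force: 49.1
```

Request:
jog_arm --commands '[{"rx":0,"ry":0,"rz":0,"tx":0,"ty":0,"tz":-0.05,"hand":0},{"rx":0,"ry":0,"rz":0,"tx":0,"ty":0,"tz":-0.1,"hand":0},{"rx":0,"ry":0,"rz":0,"tx":0,"ty":0,"tz":-0.1,"hand":0},{"rx":0,"ry":0,"rz":0,"tx":0,"ty":0,"tz":-0.1,"hand":0}]'

```text
time: 8.72
ee_pos: [0.5127, -0.1277, 0.1154]
ee_rot: [0.871, 0.491, 0.0, 0.0]
ft_force: [-1.6, 0.5, 4.4]
finger_gap: 0.0155
finger_force: 49.7
```

The force rises at TCP z ≈ 0.115, where the blade edge is at ≈ 0.033, which is the slot floor. The blade is seated with about 5 N of push. Next I turn clockwise, with a small compensation for the tool's offset from the TCP.

Request:
jog_arm --commands '[{"rx":0,"ry":0,"rz":-0.05,"tx":0,"ty":0,"tz":0,"hand":0},{"rx":0,"ry":0,"rz":-0.1,"tx":0,"ty":0,"tz":0,"hand":0},{"rx":0,"ry":0,"rz":-0.15,"tx":0.01,"ty":0,"tz":0,"hand":0},{"rx":0,"ry":0,"rz":-0.2,"tx":0.01,"ty":0,"tz":0,"hand":0},{"rx":0,"ry":0,"rz":-0.25,"tx":0.02,"ty":-0.01,"tz":0,"hand":0},{"rx":0,"ry":0,"rz":-0.3,"tx":0.02,"ty":-0.01,"tz":0,"hand":0},{"rx":0,"ry":0,"rz":-0.35,"tx":0.02,"ty":-0.01,"tz":0,"hand":0},{"rx":0,"ry":0,"rz":-0.4,"tx":0.03,"ty":-0.01,"tz":0,"hand":0},{"rx":0,"ry":0,"rz":-0.4,"tx":0.03,"ty":-0.01,"tz":0,"hand":0},{"rx":0,"ry":0,"rz":-0.4,"tx":0.03,"ty":-0.01,"tz":0,"hand":0}]'

```text
time: 9.55
ee_pos: [0.513, -0.1281, 0.1154]
ee_rot: [0.951, 0.308, 0.0, 0.001]
ft_force: [-1.1, -0.7, 5.5]
finger_gap: 0.0156
finger_force: 49.5
```

```bash
cat > m.py <<'E'
from h import *
import sys
A=[]
for _ in range(int(sys.argv[1])):
    s=sense();A.append(np.r_[s['ft_force'],s['moment'],s['joint_torque'][6],s['ee_pos'],2*np.arctan2(s['ee_rot'][1],s['ee_rot'][0])-np.pi/2]);grab_frame('wrist')
A=np.array(A);print('t',s['time']);print('F',A[:,:3].mean(0).round(2),'M',A[:,3:6].mean(0).round(3),'sd',A[:,5].std().round(4),'tq7',A[:,6].mean().round(4),A[:,6].std().round(4),'ee',A[:,7:10].mean(0).round(4),'yaw',A[:,10].mean().round(3))
E
python3 m.py 5
```

```text
t 9.75
F [-1.48 -0.15  5.61] M [-0.1    0.386  0.002] sd 0.0355 tq7 -0.0285 0.0208 ee [ 0.513  -0.1282  0.1154] yaw -0.945
```

Request:
jog_arm --commands '[{"rx":0,"ry":0,"rz":-0.05,"tx":0,"ty":0,"tz":0.02,"hand":0},{"rx":0,"ry":0,"rz":-0.1,"tx":-0.01,"ty":0,"tz":0.02,"hand":0},{"rx":0,"ry":0,"rz":-0.15,"tx":-0.01,"ty":0,"tz":0.02,"hand":0},{"rx":0,"ry":0,"rz":-0.2,"tx":-0.01,"ty":0,"tz":0.02,"hand":0},{"rx":0,"ry":0,"rz":-0.25,"tx":-0.01,"ty":0,"tz":0.02,"hand":0},{"rx":0,"ry":0,"rz":-0.3,"tx":-0.01,"ty":0,"tz":0.02,"hand":0},{"rx":0,"ry":0,"rz":-0.35,"tx":-0.01,"ty":0,"tz":0.02,"hand":0},{"rx":0,"ry":0,"rz":-0.4,"tx":-0.01,"ty":0,"tz":0.02,"hand":0},{"rx":0,"ry":0,"rz":-0.45,"tx":-0.01,"ty":0,"tz":0.02,"hand":0},{"rx":0,"ry":0,"rz":-0.5,"tx":-0.01,"ty":0,"tz":0.02,"hand":0},{"rx":0,"ry":0,"rz":-0.55,"tx":-0.01,"ty":0,"tz":0.02,"hand":0},{"rx":0,"ry":0,"rz":-0.55,"tx":-0.01,"ty":0,"tz":0.02,"hand":0},{"rx":0,"ry":0,"rz":-0.55,"tx":-0.01,"ty":0,"tz":0.02,"hand":0}]'

```text
time: 10.88
ee_pos: [0.513, -0.1284, 0.1155]
ee_rot: [0.999, 0.038, 0.0, 0.001]
ft_force: [-1.2, -1.3, 4.8]
finger_gap: 0.0157
finger_force: 49.4
```

```bash
python3 m.py 8; python3 -c "
from h import *
look('w5')"
```

```text
t 11.2333
F [-0.56 -2.08  4.98] M [-0.571  0.159  0.023] sd 0.0385 tq7 -0.0238 0.032 ee [ 0.513  -0.1284  0.1154] yaw -1.494
ee [ 0.513  -0.1283  0.1154] [0.999 0.038 0.    0.   ] q [ 0.58  0.18 -0.42  1.88  0.08  1.1  -1.37] F [-0.82 -1.5   5.11] M [-0.625  0.19   0.002] 11.2833
```

Request:
jog_arm --commands '[{"rx":0,"ry":0,"rz":-0.04,"tx":0,"ty":-0.02,"tz":0.01,"hand":0},{"rx":0,"ry":0,"rz":-0.08,"tx":0,"ty":-0.03,"tz":0.01,"hand":0},{"rx":0,"ry":0,"rz":-0.12,"tx":0,"ty":-0.03,"tz":0.01,"hand":0},{"rx":0,"ry":0,"rz":-0.15,"tx":0,"ty":-0.03,"tz":0.01,"hand":0},{"rx":0,"ry":0,"rz":-0.15,"tx":0,"ty":-0.03,"tz":0.01,"hand":0}]'

```text
time: 11.75
ee_pos: [0.513, -0.1285, 0.1154]
ee_rot: [0.999, -0.037, 0.0, 0.0]
ft_force: [-0.8, -2.3, 5.2]
finger_gap: 0.0157
finger_force: 49.4
```

```bash
python3 m.py 8
```

```text
t 12.1
F [-0.6  -2.27  5.08] M [-0.622  0.098  0.023] sd 0.0326 tq7 -0.0753 0.1038 ee [ 0.513  -0.1285  0.1154] yaw -1.644
```

Request:
jog_arm --commands '[{"rx":0,"ry":0,"rz":-0.02,"tx":0,"ty":-0.02,"tz":0.01,"hand":0},{"rx":0,"ry":0,"rz":-0.04,"tx":0,"ty":-0.02,"tz":0.01,"hand":0},{"rx":0,"ry":0,"rz":-0.06,"tx":0,"ty":-0.02,"tz":0.01,"hand":0},{"rx":0,"ry":0,"rz":-0.06,"tx":0,"ty":-0.02,"tz":0.01,"hand":0}]'

```text
time: 12.48
ee_pos: [0.5129, -0.1285, 0.1154]
ee_rot: [0.998, -0.068, 0.0, 0.0]
ft_force: [0.7, -2.3, 6.2]
finger_gap: 0.0157
finger_force: 49.5
```

```bash
python3 m.py 8
```

```text
t 12.8333
F [-0.35 -2.51  5.49] M [-0.677  0.033  0.012] sd 0.026 tq7 -0.0515 0.0592 ee [ 0.5129 -0.1285  0.1154] yaw -1.706
```

Request:
jog_arm --commands '[{"rx":0,"ry":0,"rz":-0.02,"tx":0,"ty":-0.03,"tz":0.03,"hand":0},{"rx":0,"ry":0,"rz":-0.04,"tx":0,"ty":-0.03,"tz":0.03,"hand":0},{"rx":0,"ry":0,"rz":-0.04,"tx":0,"ty":-0.03,"tz":0.03,"hand":0}]'

```text
time: 13.13
ee_pos: [0.5128, -0.1286, 0.1155]
ee_rot: [0.996, -0.088, 0.0, 0.0]
ft_force: [0.2, -1.6, 2.6]
finger_gap: 0.0155
finger_force: 49.2
```

```bash
python3 m.py 8
```

```text
t 13.4833
F [-0.08 -2.01  3.06] M [-0.612 -0.162  0.014] sd 0.0355 tq7 -0.0587 0.0653 ee [ 0.5128 -0.1286  0.1155] yaw -1.745
```

Request:
jog_arm --commands '[{"rx":0,"ry":0,"rz":-0.02,"tx":0,"ty":0,"tz":-0.01,"hand":0},{"rx":0,"ry":0,"rz":-0.03,"tx":0,"ty":0,"tz":-0.01,"hand":0},{"rx":0,"ry":0,"rz":-0.03,"tx":0,"ty":0,"tz":-0.01,"hand":0}]'

```text
time: 13.78
ee_pos: [0.5127, -0.1286, 0.1155]
ee_rot: [0.995, -0.102, 0.0, 0.0]
ft_force: [1.4, -2.1, 2.6]
finger_gap: 0.0153
finger_force: 49.2
```

```bash
python3 m.py 8
```

```text
t 14.1333
F [ 0.86 -2.19  3.16] M [-0.627 -0.203  0.023] sd 0.018 tq7 -0.0428 0.0388 ee [ 0.5127 -0.1286  0.1155] yaw -1.775
```

Request:
jog_arm --commands '[{"rx":0,"ry":0,"rz":-0.02,"tx":0,"ty":0,"tz":-0.01,"hand":0},{"rx":0,"ry":0,"rz":-0.03,"tx":0,"ty":0,"tz":-0.01,"hand":0},{"rx":0,"ry":0,"rz":-0.03,"tx":0,"ty":0,"tz":-0.01,"hand":0}]'

```text
time: 14.43
ee_pos: [0.5127, -0.1286, 0.1154]
ee_rot: [0.993, -0.117, 0.0, 0.0]
ft_force: [-0.5, -2.5, 3.9]
finger_gap: 0.0155
finger_force: 49.3
```

```bash
python3 m.py 8
```

```text
t 14.7833
F [ 0.43 -2.37  4.69] M [-0.632 -0.148  0.008] sd 0.0108 tq7 -0.0428 0.0388 ee [ 0.5127 -0.1286  0.1154] yaw -1.805
```

Run:
```python
from h import *
ci,im,d=look('w6')
u,v=map(int,proj(ci,(.5127,-.1285,.032)));print(u,v);im=im[v-60:v+60,u-60:u+60];save('w6c',cv2.resize(im,None,fx=5,fy=5,interpolation=cv2.INTER_CUBIC))
```

```text
ee [ 0.5127 -0.1286  0.1154] [ 0.993 -0.117  0.     0.   ] q [ 0.56  0.18 -0.4   1.88  0.08  1.1  -1.67] F [ 0.2  -2.32  4.79] M [-0.664 -0.108 -0.004] 14.8333
317 246
```

View pics/w6c.png

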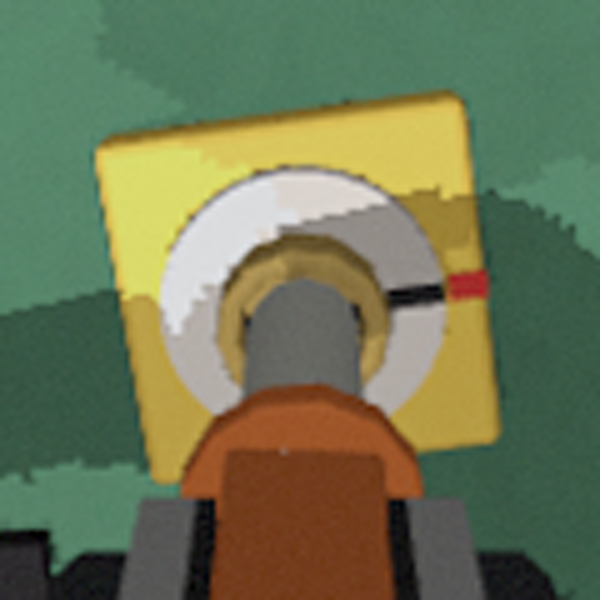

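The pointer (crop (415,296)) is nearly at the red mark (468,285), so the rotor is turning and is close to the stop.

Run:
```python
from h import *
ci,im,d=load('w6');an=lambda a:np.arctan2(a[1],a[0])
L=lambda x,y:(257-.5+(x+.5)/5,186-.5+(y+.5)/5)
C=[onz(ci,*L(*p),.028) for p in[(98,148),(460,92),(497,438),(155,482)]];c=(C[0]+C[1]+C[2]+C[3])/4;print(c,[an(C[1]-C[0]),an(C[2]-C[3]),an(C[2]-C[1])+np.pi/2,an(C[3]-C[0])+np.pi/2])
ro=onz(ci,*L(304,306),.032);p=[onz(ci,*L(*q),.032) for q in[(388,297),(415,296),(442,293)]]
print('rotor c',ro,'ptr',[an(q-c) for q in p],an(p[2]-p[0]));m=onz(ci,*L(468,285),.028);print('mark',an(m-c))
```

```text
[ 0.51309672 -0.1283728   0.028     ] [np.float64(-1.6490622539733895), np.float64(-1.6666462455077682), np.float64(4.609804864513256), np.float64(4.608839415470678)]
rotor c [ 0.51277691 -0.12852275  0.032     ] ptr [np.float64(-1.7177782479612687), np.float64(-1.7293867589246283), np.float64(-1.721518993665159)] -1.7274619439384256
mark -1.7397535489123095
```

Request:
jog_arm --commands '[{"rx":0,"ry":0,"rz":-0.01,"tx":0,"ty":0,"tz":0,"hand":0},{"rx":0,"ry":0,"rz":-0.02,"tx":0,"ty":0,"tz":0,"hand":0},{"rx":0,"ry":0,"rz":-0.02,"tx":0,"ty":0,"tz":0,"hand":0}]'

```text
time: 15.13
ee_pos: [0.5127, -0.1286, 0.1154]
ee_rot: [0.992, -0.127, 0.0, 0.0]
ft_force: [1.2, -1.8, 4.7]
finger_gap: 0.0158
finger_force: 49.4
```

```bash
python3 m.py 8
```

```text
t 15.4833
F [ 0.52 -2.05  4.61] M [-0.658 -0.135  0.01 ] sd 0.0169 tq7 -0.036 0.0294 ee [ 0.5127 -0.1286  0.1154] yaw -1.826
```

Request:
jog_arm --commands '[{"rx":0,"ry":0,"rz":-0.01,"tx":0,"ty":0,"tz":0,"hand":0},{"rx":0,"ry":0,"rz":-0.02,"tx":0,"ty":0,"tz":0,"hand":0},{"rx":0,"ry":0,"rz":-0.02,"tx":0,"ty":0,"tz":0,"hand":0}]'

```text
time: 15.78
ee_pos: [0.5127, -0.1286, 0.1155]
ee_rot: [0.991, -0.137, 0.0, 0.0]
ft_force: [0.4, -2.4, 4.6]
finger_gap: 0.0159
finger_force: 49.4
```

```bash
python3 m.py 8
```

```text
t 16.1333
F [ 0.66 -2.25  4.94] M [-0.628 -0.117  0.027] sd 0.0304 tq7 -0.044 0.0299 ee [ 0.5127 -0.1286  0.1154] yaw -1.846
```

Request:
jog_arm --commands '[{"rx":0,"ry":0,"rz":-0.01,"tx":0,"ty":0,"tz":0,"hand":0},{"rx":0,"ry":0,"rz":-0.015,"tx":0,"ty":0,"tz":0,"hand":0},{"rx":0,"ry":0,"rz":-0.015,"tx":0,"ty":0,"tz":0,"hand":0}]'

```text
time: 16.43
ee_pos: [0.5127, -0.1286, 0.1154]
ee_rot: [0.99, -0.144, 0.0, 0.0]
ft_force: [0.7, -2.3, 4.6]
finger_gap: 0.0152
finger_force: 49.3
```

```bash
python3 m.py 12
```

```text
t 16.9833
F [ 0.5  -2.33  5.26] M [-0.652 -0.119  0.032] sd 0.0316 tq7 -0.0436 0.0142 ee [ 0.5127 -0.1286  0.1154] yaw -1.861
```

Request:
jog_arm --commands '[{"rx":0,"ry":0,"rz":-0.01,"tx":0,"ty":0,"tz":0,"hand":0},{"rx":0,"ry":0,"rz":-0.015,"tx":0,"ty":0,"tz":0,"hand":0},{"rx":0,"ry":0,"rz":-0.015,"tx":0,"ty":0,"tz":0,"hand":0}]'

```text
time: 17.28
ee_pos: [0.5127, -0.1286, 0.1154]
ee_rot: [0.988, -0.152, 0.0, 0.0]
ft_force: [0.2, -2.0, 4.8]
finger_gap: 0.0155
finger_force: 49.2
```

```bash
python3 m.py 14
```

```text
t 17.9333
F [ 0.28 -2.32  5.05] M [-0.664 -0.126  0.051] sd 0.0308 tq7 -0.0532 0.0133 ee [ 0.5127 -0.1286  0.1154] yaw -1.875
```

Request:
jog_arm --commands '[{"rx":0,"ry":0,"rz":-0.004,"tx":0,"ty":0,"tz":0,"hand":0},{"rx":0,"ry":0,"rz":-0.007,"tx":0,"ty":0,"tz":0,"hand":0},{"rx":0,"ry":0,"rz":-0.007,"tx":0,"ty":0,"tz":0,"hand":0}]'

```text
time: 18.23
ee_pos: [0.5127, -0.1286, 0.1154]
ee_rot: [0.988, -0.155, 0.0, 0.0]
ft_force: [0.4, -2.6, 5.5]
finger_gap: 0.0157
finger_force: 49.1
```

```bash
python3 m.py 20
```

```text
t 19.1833
F [ 0.35 -2.29  5.23] M [-0.654 -0.12   0.053] sd 0.0299 tq7 -0.0551 0.0064 ee [ 0.5127 -0.1286  0.1154] yaw -1.882
```

Request:
jog_arm --commands '[{"rx":0,"ry":0,"rz":-0.004,"tx":0,"ty":0,"tz":0,"hand":0},{"rx":0,"ry":0,"rz":-0.008,"tx":0,"ty":0,"tz":0,"hand":0},{"rx":0,"ry":0,"rz":-0.008,"tx":0,"ty":0,"tz":0,"hand":0}]'

```text
time: 19.48
ee_pos: [0.5127, -0.1286, 0.1155]
ee_rot: [0.987, -0.159, 0.0, 0.0]
ft_force: [0.6, -1.9, 6.0]
finger_gap: 0.0153
finger_force: 49.1
```

```bash
python3 m.py 20
```

```text
t 20.4333
F [ 0.4  -2.25  5.2 ] M [-0.656 -0.105  0.052] sd 0.0332 tq7 -0.0606 0.0082 ee [ 0.5127 -0.1286  0.1154] yaw -1.89
```

Request:
jog_arm --commands '[{"rx":0,"ry":0,"rz":-0.004,"tx":0,"ty":0,"tz":0,"hand":0},{"rx":0,"ry":0,"rz":-0.007,"tx":0,"ty":0,"tz":0,"hand":0},{"rx":0,"ry":0,"rz":-0.007,"tx":0,"ty":0,"tz":0,"hand":0}]'

```text
time: 20.73
ee_pos: [0.5127, -0.1286, 0.1154]
ee_rot: [0.987, -0.163, 0.0, 0.0]
ft_force: [0.2, -3.6, 4.2]
finger_gap: 0.0155
finger_force: 49.0
```

```bash
python3 m.py 14
```

```text
t 21.3833
F [ 0.37 -2.43  4.97] M [-0.665 -0.137  0.079] sd 0.0284 tq7 -0.0661 0.0074 ee [ 0.5127 -0.1286  0.1154] yaw -1.897
```

The torque on the stop is now about 0.065–0.08 N m with 5 N of push. I unwind inside the blade's play, then lift.

Request:
jog_arm --commands '[{"rx":0,"ry":0,"rz":0.05,"tx":0,"ty":0,"tz":0,"hand":0},{"rx":0,"ry":0,"rz":0.1,"tx":0,"ty":0,"tz":0,"hand":0},{"rx":0,"ry":0,"rz":0.13,"tx":0,"ty":0,"tz":0,"hand":0},{"rx":0,"ry":0,"rz":0.13,"tx":0,"ty":0,"tz":0,"hand":0},{"rx":0,"ry":0,"rz":0.13,"tx":0,"ty":0,"tz":0.1,"hand":0},{"rx":0,"ry":0,"rz":0.13,"tx":0,"ty":0,"tz":0.2,"hand":0},{"rx":0,"ry":0,"rz":0.13,"tx":0,"ty":0,"tz":0.35,"hand":0},{"rx":0,"ry":0,"rz":0.13,"tx":0,"ty":0,"tz":0.5,"hand":0},{"rx":0,"ry":0,"rz":0.13,"tx":0,"ty":0,"tz":0.8,"hand":0},{"rx":0,"ry":0,"rz":0.13,"tx":0,"ty":0,"tz":1.2,"hand":0},{"rx":0,"ry":0,"rz":0.13,"tx":0,"ty":0,"tz":2,"hand":0},{"rx":0,"ry":0,"rz":0.13,"tx":0,"ty":0,"tz":4,"hand":0},{"rx":0,"ry":0,"rz":0.13,"tx":0,"ty":0,"tz":6.5,"hand":0},{"rx":0,"ry":0,"rz":0.13,"tx":0,"ty":0,"tz":7.5,"hand":0},{"rx":0,"ry":0,"rz":0.13,"tx":0,"ty":0,"tz":7.5,"hand":0}]'

```text
time: 22.68
ee_pos: [0.5146, -0.1288, 0.1937]
ee_rot: [0.995, -0.098, 0.003, 0.001]
ft_force: [0.4, 0.0, -1.3]
finger_gap: 0.015
finger_force: 49.1
```

Run:
```python
from h import *
ci,im,d=look('w7')
u,v=map(int,proj(ci,(.5127,-.1285,.032)));print(u,v)
a=cv2.resize(im[v-40:v+40,u-40:u+40],None,fx=5,fy=5,interpolation=cv2.INTER_CUBIC)
b=im[v-100:v+200,u-150:u+150];b=cv2.resize(b,(400,400))
save('w7c',np.hstack([a,b]))
# stand centre from w3 top-face corners
c3,i3,_=load('w3');L=lambda x,y:(200-.5+(x+.5)/2.4,120-.5+(y+.5)/2.4)
C=[onz(c3,*L(*p),.07) for p in[(160,172),(350,128),(387,315),(205,352)]];print('stand',np.mean(C,0),[float(np.linalg.norm(C[i]-C[i-1])) for i in range(4)])
```

```text
ee [ 0.5146 -0.1288  0.1937] [ 0.995 -0.098  0.003  0.001] q [ 0.57  0.11 -0.4   1.79  0.04  1.25 -1.61] F [ 0.45  0.04 -1.31] M [ 0.017 -0.028  0.011] 22.6833
317 223
stand [0.50035395 0.22451512 0.07      ] [0.06875439112450536, 0.06762768747117663, 0.06961678627704927, 0.06888459207691001]
```

View pics/w7c.png

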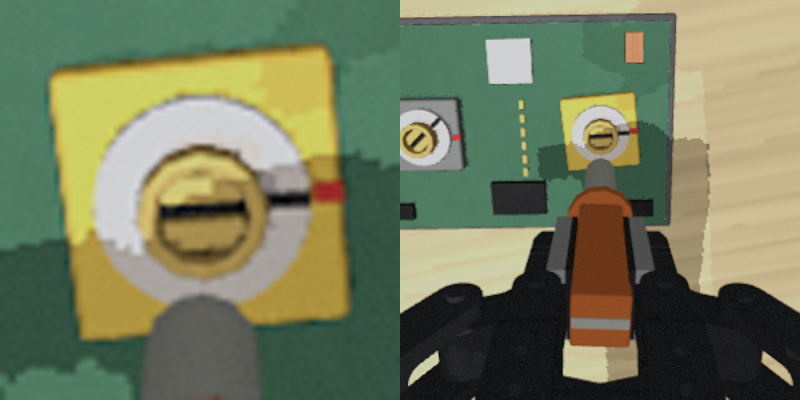

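The pointer now lies in line with the red mark, the grey trimmer is untouched and the tool is held upright. Next I carry the tool back over the stand at its original yaw.

Request:
jog_arm --commands '[{"rx":0,"ry":0,"rz":0.11,"tx":0,"ty":3,"tz":0,"hand":0},{"rx":0,"ry":0,"rz":0.22,"tx":0,"ty":6,"tz":0,"hand":0},{"rx":0,"ry":0,"rz":0.33,"tx":-0.2,"ty":9,"tz":0,"hand":0},{"rx":0,"ry":0,"rz":0.44,"tx":-0.4,"ty":12,"tz":0,"hand":0},{"rx":0,"ry":0,"rz":0.55,"tx":-0.5,"ty":15,"tz":0,"hand":0},{"rx":0,"ry":0,"rz":0.66,"tx":-0.6,"ty":18,"tz":0,"hand":0},{"rx":0,"ry":0,"rz":0.77,"tx":-0.8,"ty":21,"tz":0,"hand":0},{"rx":0,"ry":0,"rz":0.88,"tx":-0.9,"ty":24,"tz":0,"hand":0},{"rx":0,"ry":0,"rz":0.99,"tx":-1,"ty":27,"tz":0,"hand":0},{"rx":0,"ry":0,"rz":1.1,"tx":-1.1,"ty":30,"tz":0,"hand":0},{"rx":0,"ry":0,"rz":1.21,"tx":-1.2,"ty":33,"tz":0,"hand":0},{"rx":0,"ry":0,"rz":1.32,"tx":-1.3,"ty":34.5,"tz":0,"hand":0},{"rx":0,"ry":0,"rz":1.43,"tx":-1.3,"ty":35.34,"tz":0,"hand":0},{"rx":0,"ry":0,"rz":1.49,"tx":-1.3,"ty":35.34,"tz":0,"hand":0},{"rx":0,"ry":0,"rz":1.49,"tx":-1.3,"ty":35.34,"tz":0,"hand":0},{"rx":0,"ry":0,"rz":1.49,"tx":-1.3,"ty":35.34,"tz":0,"hand":0},{"rx":0,"ry":0,"rz":1.49,"tx":-1.3,"ty":35.34,"tz":0,"hand":0},{"rx":0,"ry":0,"rz":1.49,"tx":-1.3,"ty":35.34,"tz":0,"hand":0}]'

```text
time: 24.23
ee_pos: [0.4996, 0.2241, 0.1899]
ee_rot: [0.799, 0.602, -0.0, 0.0]
ft_force: [-0.3, 0.8, -0.7]
finger_gap: 0.0154
finger_force: 49.0
```

Request:
jog_arm --commands '[{"rx":0,"ry":0,"rz":0,"tx":0.03,"ty":0,"tz":-2,"hand":0},{"rx":0,"ry":0,"rz":0,"tx":0.03,"ty":0,"tz":-3,"hand":0},{"rx":0,"ry":0,"rz":0,"tx":0.03,"ty":0,"tz":-3.6,"hand":0},{"rx":0,"ry":0,"rz":0,"tx":0.03,"ty":0,"tz":-4.2,"hand":0},{"rx":0,"ry":0,"rz":0,"tx":0.03,"ty":0,"tz":-4.8,"hand":0},{"rx":0,"ry":0,"rz":0,"tx":0.03,"ty":0,"tz":-5.4,"hand":0},{"rx":0,"ry":0,"rz":0,"tx":0.03,"ty":0,"tz":-5.4,"hand":0}]'

```text
time: 24.82
ee_pos: [0.4994, 0.2245, 0.1352]
ee_rot: [0.798, 0.603, -0.001, -0.0]
ft_force: [-1.0, -0.7, -0.4]
finger_gap: 0.0152
finger_force: 49.0
```

Request:
jog_arm --commands '[{"rx":0,"ry":0,"rz":0,"tx":0,"ty":0,"tz":-1,"hand":0},{"rx":0,"ry":0,"rz":0,"tx":0,"ty":0,"tz":-2,"hand":0},{"rx":0,"ry":0,"rz":0,"tx":0,"ty":0,"tz":-3,"hand":0},{"rx":0,"ry":0,"rz":0,"tx":0,"ty":0,"tz":-3.6,"hand":0},{"rx":0,"ry":0,"rz":0,"tx":0,"ty":0,"tz":-4,"hand":0},{"rx":0,"ry":0,"rz":0,"tx":0,"ty":0,"tz":-4.2,"hand":0},{"rx":0,"ry":0,"rz":0,"tx":0,"ty":0,"tz":-4.3,"hand":0},{"rx":0,"ry":0,"rz":0,"tx":0,"ty":0,"tz":-4.3,"hand":0},{"rx":0,"ry":0,"rz":0,"tx":0,"ty":0,"tz":-4.3,"hand":0}]'

```text
time: 25.57
ee_pos: [0.5003, 0.225, 0.0937]
ee_rot: [0.798, 0.603, 0.0, 0.0]
ft_force: [0.6, 0.0, -0.1]
finger_gap: 0.0156
finger_force: 49.0
```

Request:
jog_arm --commands '[{"rx":0,"ry":0,"rz":0,"tx":0,"ty":0,"tz":-0.1,"hand":0},{"rx":0,"ry":0,"rz":0,"tx":0,"ty":0,"tz":-0.1,"hand":0},{"rx":0,"ry":0,"rz":0,"tx":0,"ty":0,"tz":-0.1,"hand":0.25},{"rx":0,"ry":0,"rz":0,"tx":0,"ty":0,"tz":-0.1,"hand":0.4},{"rx":0,"ry":0,"rz":0,"tx":0,"ty":0,"tz":-0.1,"hand":0.7},{"rx":0,"ry":0,"rz":0,"tx":0,"ty":0,"tz":-0.1,"hand":1},{"rx":0,"ry":0,"rz":0,"tx":0,"ty":0,"tz":-0.1,"hand":1},{"rx":0,"ry":0,"rz":0,"tx":0,"ty":0,"tz":-0.1,"hand":1},{"rx":0,"ry":0,"rz":0,"tx":0,"ty":0,"tz":-0.1,"hand":1},{"rx":0,"ry":0,"rz":0,"tx":0,"ty":0,"tz":-0.1,"hand":1}]'

```text
time: 26.4
ee_pos: [0.5, 0.2248, 0.0924]
ee_rot: [0.798, 0.603, 0.0, 0.0]
ft_force: [0.3, -0.9, 1.0]
finger_gap: 0.0851
finger_force: 0.0
```

Request:
jog_arm --commands '[{"rx":0,"ry":0,"rz":0,"tx":0,"ty":0,"tz":1,"hand":1},{"rx":0,"ry":0,"rz":0,"tx":0,"ty":0,"tz":3,"hand":1},{"rx":0,"ry":0,"rz":0,"tx":0,"ty":0,"tz":6,"hand":1},{"rx":0,"ry":0,"rz":0,"tx":0,"ty":0,"tz":9,"hand":1},{"rx":0,"ry":0,"rz":0,"tx":0,"ty":0,"tz":12,"hand":1},{"rx":0,"ry":0,"rz":0,"tx":0,"ty":0,"tz":14,"hand":1},{"rx":0,"ry":0,"rz":0,"tx":0,"ty":0,"tz":14,"hand":1},{"rx":0,"ry":0,"rz":0,"tx":0,"ty":0,"tz":14,"hand":1},{"rx":0,"ry":0,"rz":0,"tx":0,"ty":0,"tz":14,"hand":1}]'

```text
time: 27.15
ee_pos: [0.4996, 0.2246, 0.232]
ee_rot: [0.798, 0.603, -0.0, 0.0]
ft_force: [-0.2, 0.4, -0.1]
finger_gap: 0.0855
finger_force: 0.0
```

Run:
```python
from h import *
ci,im,d=look('w8');s,_=grab_frame('scene');
save('end',np.hstack([cv2.resize(im,(400,300)),cv2.resize(s[120:360,100:420],(400,300))]))
```

```text
ee [0.4996 0.2246 0.232 ] [ 0.798  0.603 -0.     0.   ] q [ 0.24  0.17 -0.79  1.68  0.12  1.34 -0.84] F [-0.24  0.39 -0.07] M [-0.015  0.027  0.017] 27.15
```

View pics/end.png

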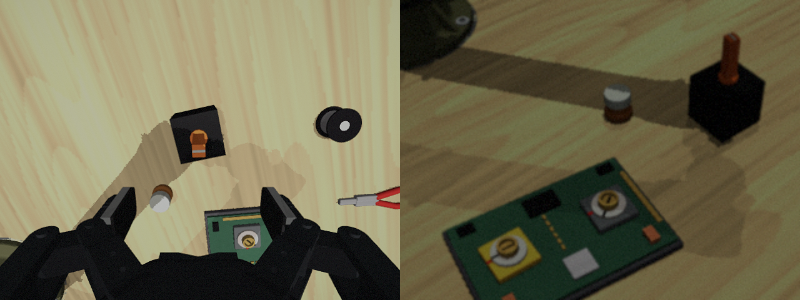

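The tool hangs in its stand (left (198,140), right (730,65)). The yellow pointer is at its mark, everything else is in place and the gripper is clear.

```bash
python3 -c "
from station import *
print(finish_job())"
```

```text
the job is handed in; nothing more can be done
None
```

I turned the yellow trimmer clockwise onto its end stop (about 0.07 N m, about 5 N of push), hung the tool back in its stand, left everything else where it was, and handed the job in at about 27 s.

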